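Index the sampler's swing arm to the next cup

ROBOT

A 7-joint arm with a two-finger parallel gripper is mounted at the origin on the work surface. World frame = base frame: x ahead of the robot, y to its left, z up, the work surface at z = 0. Lengths are in m, angles in rad, forces in N, time in s.
With the tool pointing down it reaches from about 0.4 to 0.85 m from the base axis. Payload 4.5 kg.
Tool frame: the origin (TCP) lies between the finger pads; the fingertips stand 19 mm ahead of it and the grasp point (between the pads) is the TCP (r.tips_ahead is the distance from the TCP to the fingertips, in m); z points along the fingers, y is the line along which they close (so a half turn about z gives the same grasp; the last joint's range is limited). The gripper opens to 88 mm and grips with 3 to 60 N. Pads are 18 mm wide; open, the fingers measure 123 mm over their backs; the gripper's body (75 mm by 187 mm) begins 45 mm behind the grasp point.
Start: joints at [1.143, 0.689, -0.195, 1.565, 0.157, 0.902, -0.215], TCP at [0.279, -0.56, 0.236] pointing down, gripper open.
Joint ranges: [-3.01, 3.01], [-0.46, 2.08], [-1.47, 1.51], [0.13, 2.56], [-1, 4.14], [0.04, 2.09], [-2.66, 2.66]. Speed limits (rad/s): [2.57, 2.57, 3.14, 3.14, 3.14, 3.14, 3.14].

INTERFACE

Orientations are given as a unit quaternion [x, y, z, w].
In Python, from plant import r, cams, models gives the robot as it stands. The module is installed in compiled form; this text tells all that it offers.
- The arm moves only by the tool jog_arm, never from a script. Its arguments are lists of equal length, an entry for each row: "turn": the turn, a rotation vector about the tool's x, y, z in rad, a list of three; "translation": the shift along the tool's x, y, z in m, a list of three; "grip": the closure, from 0 (fully open) to 1 (shut). In form: {"turn": [[ax, ay, az], ...], "translation": [[tx, ty, tz], ...], "grip": [grip, ...]}. A call has 1 to 20 rows; each row is the pose to reach, as a shift and turn from the pose commanded when the call began, along the tool's axes at that moment; what a row does not reach only later rows make up. A row lasts 1/8 s, in which the tool goes at most 62.5 mm and 10.7 degrees, less where a joint would pass 70% of its speed; a pose out of reach is approached as far as the arm can. A call with a gripper value outside its range is refused whole. The fingers move at their own pace and stop on an object; "force" is the grip in N (left out, the last holds). Time passes only in rows, so rows that repeat a pose let the fingers close. It gives the time, the measured TCP pose, the force, the opening and the grip force at its end, in the units of the state.
- r.get_state(): the state, without advancing time (a new reading comes with each control period).
- cams.snapshot(name): name is "scene" or "top" or "wrist"; returns the picture (400x640x3 uint8, red, green, blue); there is no depth.
- cams.camera_params(name): a dict with "fx", "fy", "cx", "cy" (pixels), "eye" and "orientation" of the camera in the world. Camera axes: x right, y up, looking along -z (the intrinsics and any distortion apply to the point x, -y, -z); pixel columns grow to the right and rows downward; lengths in m; the calibration is good to about 2 mm. A picture is of the moment at which its call begins: read the wrist's pose just before it. camera_params takes no time and is no camera call; for the wrist camera it gives the pose at the moment of the call.
- r.finish_job(): hands the job in; it is judged then, once.
Trained networks look in the newest picture that a camera, given by its name, has taken for a name from the list of things; names that differ only in an ending like _2 or _b are one class to them, and where a whole thing is asked for, a point or a joint stands for the part that bears it (a point fixed in the world has none). Each returns a list of dicts, best first, with "p" (0 to 1); they miss things now and then, are a little off and sometimes report something else, mostly with a low value. They report only what shows in the picture. A call takes as long as a camera call. They do not tell look-alikes from the thing itself.
- models.find_in(camera, name): "position" ([x, y, z] in m, in world coordinates, good to about 4 mm: the middle of the surface that is visible of it).
- models.masks_of(camera, name): "pixels" (400x640 bool, what is visible of it).
- models.place_of(camera, name): "position" ([x, y, z] in m, in world coordinates, good to about 4 mm: a listed point, or the origin of a listed thing).
The state is a dict: "clock": time; "q": joint angles; "qd": joint speeds; "joint_torque": joint torques, N m; "tool_pos": TCP position; "eef_rot": TCP orientation; "contact_force": force on the tool from outside, world axes, zero at the start; "moment": the same for the moment, N m; "opening": opening from 0.0 (shut) to 1.0 (fully open); "finger_force": force on a finger pad.
Only numpy, scipy, OpenCV 4.12 (cv2) and the standard library are available. Lean on these libraries where they do the work, as an engineer would, in place of code of your own. Each camera call takes 0.05 s, during which the arm holds its last target. There are 200 camera calls.

TASK

The bench sampler's swing arm is pinned over the middle cup. Hook a fingertip under the steel pull ring without pinching it, lift the spring pin out of its hole, swing the arm exactly one hole towards the open rinse beaker, and let the pin drop fully home so that the probe stands over that next cup. Then take the finger out and leave everything else where it stands.

Things in the scene. Friction and masses are not known exactly. Their poses are not given: they have to be found in the camera images.
- sampler: fixed base of the sampler: grey fan plate 6 mm thick under a raised aluminium arc (top 34 mm above the bench) with five pin holes on a 150 mm radius about the arm's pivot, 18 degrees (0.314 rad, 47 mm) apart. Five white cups (34 mm across, tops at 26 mm) stand in line with them on a 235 mm radius. Origin on the pivot axis at bench height; x runs to the middle cup, away from the robot, y left, z up
- swing_arm (a joint): angle of the level swing arm in rad: 0 over the middle cup (start), positive anticlockwise from above (to the sampler's +y). Next holes at +0.314 and -0.314, outer ones at +0.628 and -0.628. White flat bar 32 mm wide, top 46 mm above the bench; light friction, it stays where it is left. A pin in its hole locks it with about 0.01 rad of play either way
- index_pin (a joint): lift of the spring pin in m: 0 home in a hole, 0.030 at the top stop. Lifted 0.011 it leaves the hole; 0.015 to 0.022 is ample. The spring pulls down with 4.5 N at 0, 9 N at 0.030, plus 0.7 N weight; never put over 35 N on it. Let go between holes, the pin rides on the arc (about 0.011) and snaps down by itself when a hole comes under it
- ring_top (a point): middle of the top bar of the steel pull ring on the pin, about 179 mm from the pivot; it rises with the pin and turns with the arm (x along the arm away from the pivot, y left). Loop of 8 mm round bar, rigid on the pin. The top bar is straight, 44 mm long, along y, its centre 115 mm above the bench with the pin home; the ring leans 35 degrees away from the pivot, so its bottom bar is 29 mm nearer and 41 mm lower
- ring_centre (a point): middle of the ring's opening, 25 mm from the bar centres above and below; the opening is 56 mm wide (y), 42 mm high, and faces the robot along the arm. A finger pointing down and, 30 to 45 degrees off vertical, along the arm away from the pivot passes through, lifts the top bar from below, and can push on the side bars to swing the arm
- probe_tip (a point): lower end of the thin steel probe under the arm, 29 mm above the bench, 235 mm from the pivot; x along the arm. Above it a grey barrel, 22 mm across, rises to 102 mm above the bench; the steel hub on the pivot is 58 mm high
- cup_left (a point): centre of the mouth of the first cup to the left (+y) of the middle one
- cup_right (a point): centre of the mouth of the first cup to the right (-y) of the middle one
- rinse_beaker: the rinse beaker: an open, straight-sided clear glass beaker, 72 mm across the rim, 90 mm tall, about 0.15 kg, loose on the bench just outside one end of the sampler's arc of cups (left end or right end, it varies); the arm is to be indexed to its side; origin at the centre of its underside
- reagent_bottle: a capped amber glass bottle with a paper label, 66 mm across, 150 mm tall, loose on the bench outside the other end of the arc; to be left alone; origin at the centre of its underside
- capped_tube: a clear capped tube standing upright beyond the cups, 30 mm across, 110 mm tall; leave alone; origin at the centre of its underside
- sample_jar: a low white jar with a lid beyond the cups, 48 mm across, 60 mm tall; leave alone; origin at the centre of its underside
- mouse: a white computer mouse, 100 x 58 x 32 mm; leave alone; origin at the centre of its underside
- scissors: a pair of steel scissors lying flat, about 160 mm long; leave alone; origin under the middle
- jug: a clear plastic measuring jug with a handle, 100 mm across, 120 mm tall; leave alone; origin at the centre of its underside
Not all that is in view belongs to the job. Of the things like the rinse_beaker, leave any that is orange, purple or turquoise; of the rest the larger one is meant.

How it is judged:
By the outcome, as a careful person would: the job done as asked, in the order asked, and still so for the second after the job is handed in, with the robot touching nothing.
It also fails if it takes over 50 s, if anything falls off the work surface, if the arm or the gripper's body presses on something with over 40 N, if the wrist force passes 120 N, or if a joint passes its speed limit or range.

## Working session

There is one attempt and no reset: what is moved stays moved. The work goes in short steps, Python scripts to look and compute and a tool call to move; the robot and the scene stay as the last step left them, time stands still between calls to the robot, and variables do not carry over. Pictures are saved under pics/ and viewed, at most 10 in all, crops included, and the job is handed in when it is done.

Besides the shell and the picture viewer there is one more tool, called after "Request:" as name(argument=value, ...) on one line, values as JSON. jog_arm: Moves the arm, as the interface text tells. Its arguments: {"type":"object","properties":{"turn":{"type":"array"},"translation":{"type":"array"},"grip":{"type":"array"},"force":{"type":"number"}},"required":["turn","translation","grip"]}

```bash
mkdir -p pics; python3 - <<'E'
from plant import r,cams,models
import cv2,numpy as np
s=r.get_state();print(s['clock'],s['tool_pos'],s['eef_rot'],s['opening'])
for c in ['scene','top']:
    im=cams.snapshot(c);cv2.imwrite(f'pics/{c}0.png',im[:,:,::-1])
    p=cams.camera_params(c);print(c,p['eye'])
    for n in ['sampler','ring_top','ring_centre','probe_tip','cup_left','cup_right','rinse_beaker','reagent_bottle','capped_tube','sample_jar','jug','mouse']:
        print(c,n,[(np.round(d['position'],3).tolist(),round(d['p'],2)) for d in models.place_of(c,n)[:3]])
E
```

```text
0.0 [ 0.27813687 -0.55899677  0.23552368] [ 9.73452785e-01  2.28886086e-01 -2.79180147e-04 -8.69687722e-04] 0.9974831658210613
scene [1.20915687 0.74014992 0.80055238]
scene sampler [([0.447, -0.027, 0.0], 0.72)]
scene ring_top [([0.622, -0.016, 0.115], 0.68)]
scene ring_centre [([0.448, -0.027, 0.001], 0.73), ([0.611, -0.021, 0.092], 0.5)]
scene probe_tip [([0.683, -0.014, 0.032], 0.73), ([0.667, 0.06, 0.031], 0.17)]
scene cup_left [([0.667, 0.062, 0.027], 0.6)]
scene cup_right [([0.67, -0.09, 0.031], 0.72)]
scene rinse_beaker [([0.613, -0.346, -0.001], 0.91), ([0.315, -0.175, -0.001], 0.86), ([0.574, -0.239, 0.003], 0.84)]
scene reagent_bottle [([0.549, 0.21, 0.005], 0.89)]
scene capped_tube [([0.758, 0.032, 0.003], 0.71)]
scene sample_jar [([0.772, -0.08, -0.003], 0.9), ([0.611, -0.017, 0.091], 0.53)]
scene jug [([0.632, 0.499, 0.0], 0.9), ([0.671, -0.091, 0.03], 0.58)]
scene mouse [([0.579, -0.509, -0.001], 0.53)]
top [0.37183312 0.01117073 1.46373369]
top sampler [([0.443, -0.026, -0.001], 0.84)]
top ring_top [([0.678, -0.016, 0.028], 0.73), ([0.626, -0.018, 0.115], 0.69), ([0.443, -0.023, 0.003], 0.65)]
top ring_centre [([0.609, -0.013, 0.093], 0.52), ([0.622, -0.017, 0.118], 0.33), ([0.581, -0.511, -0.004], 0.22)]
top probe_tip [([0.675, -0.015, 0.03], 0.91)]
top cup_left [([0.665, 0.057, 0.027], 0.6)]
top cup_right [([0.672, -0.089, 0.03], 0.73), ([0.767, -0.079, 0.001], 0.58), ([0.623, -0.014, 0.116], 0.17)]
top rinse_beaker [([0.518, -0.369, -0.003], 0.81), ([0.57, -0.239, -0.0], 0.8), ([0.614, -0.356, 0.003], 0.67)]
top reagent_bottle [([0.544, 0.209, -0.001], 0.73)]
top capped_tube [([0.758, 0.033, 0.001], 0.56)]
top sample_jar [([0.77, -0.077, -0.001], 0.69)]
top jug [([0.627, 0.499, -0.001], 0.94), ([0.666, 0.058, 0.026], 0.45)]
top mouse [([0.759, 0.032, 0.002], 0.2)]
```

View pics/scene0.png

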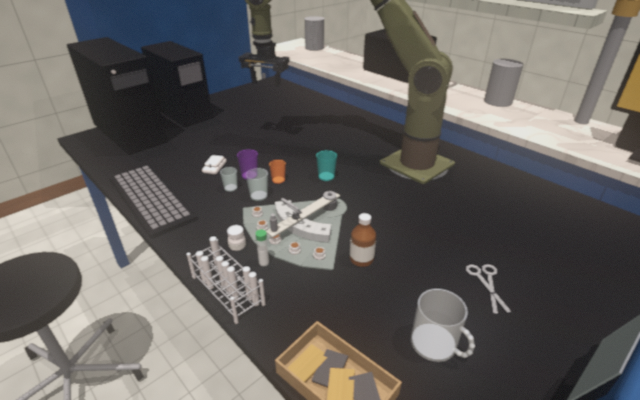

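View pics/top0.png

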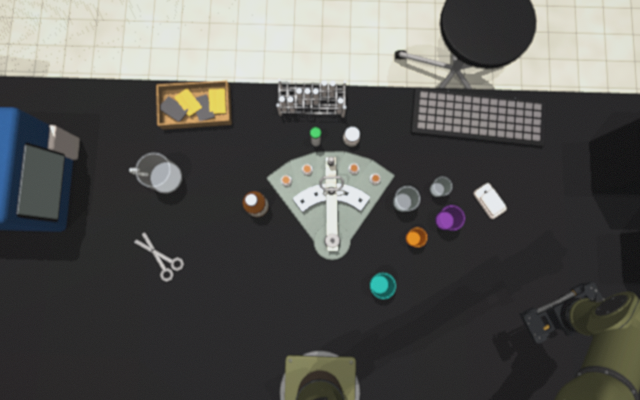

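Candidates for the beaker in the scene view: clear (258,184), clear (230,179), purple (248,163), orange (277,171) and turquoise (326,165). The coloured ones are excluded. Of the two clear ones, (258,184) looks larger and stands just off the right (-y) end of the arc, opposite the bottle at (362,242). I'll confirm this in one crop.

```bash
cat > h.py <<'E'
import numpy as np
from scipy.spatial.transform import Rotation as R
PIV=np.array([0.445,-0.0265]); PHI=0.045
def pose(phi,tilt,r,lat,z):
    """TCP pose: r radial, lat left, z; tool z = tilt off vertical outward along arm angle phi (world)"""
    e=np.array([np.cos(phi),np.sin(phi),0]);l=np.array([-e[1],e[0],0]);k=np.array([0,0,1.])
    d=np.sin(tilt)*e-np.cos(tilt)*k; y=-l; x=np.cross(y,d)
    return np.append(PIV,0)+r*e+lat*l+z*k, R.from_matrix(np.c_[x,y,d])
def rel(s,p,Rt):
    R0=R.from_quat(s['eef_rot']);print('turn',np.round((R0.inv()*Rt).as_rotvec(),3).tolist(),'trans',np.round(R0.inv().apply(p-s['tool_pos']),4).tolist())
def proj(c,P):
    X=(np.atleast_2d(P)-c['eye'])@(R.from_quat(c['orientation']).as_matrix() if np.size(c['orientation'])==4 else np.array(c['orientation']))
    return np.c_[c['cx']+c['fx']*X[:,0]/-X[:,2], c['cy']-c['fy']*X[:,1]/-X[:,2]]
E
python3 - <<'E'
from plant import r,cams,models
from h import *
import cv2
im=cv2.imread('pics/scene0.png');cv2.imwrite('pics/crop.png',cv2.resize(im[130:280,190:390],None,fx=4,fy=4,interpolation=2))
print(cams.camera_params('top'))
t=np.radians(40)
# ring centre r=.165 z=.0945; TCP 70 mm short along d
p,Rt=pose(PHI,t,.165-.09*np.sin(t),0,.0945+.09*np.cos(t));print(p)
rel(r.get_state(),p,Rt)
E
```

```text
{'fx': 474.47251745366543, 'fy': 474.47251745366543, 'cx': 320.32052549571665, 'cy': 197.15661475491254, 'eye': array([0.37183312, 0.01117073, 1.46373369]), 'orientation': array([ 0.04954474, -0.04981679, -0.6957031 ,  0.71488517])}
[ 0.55204064 -0.02167992  0.163444  ]
turn [-0.145, 0.688, 0.4] trans [0.4845, -0.3596, 0.0729]
```

View pics/crop.png

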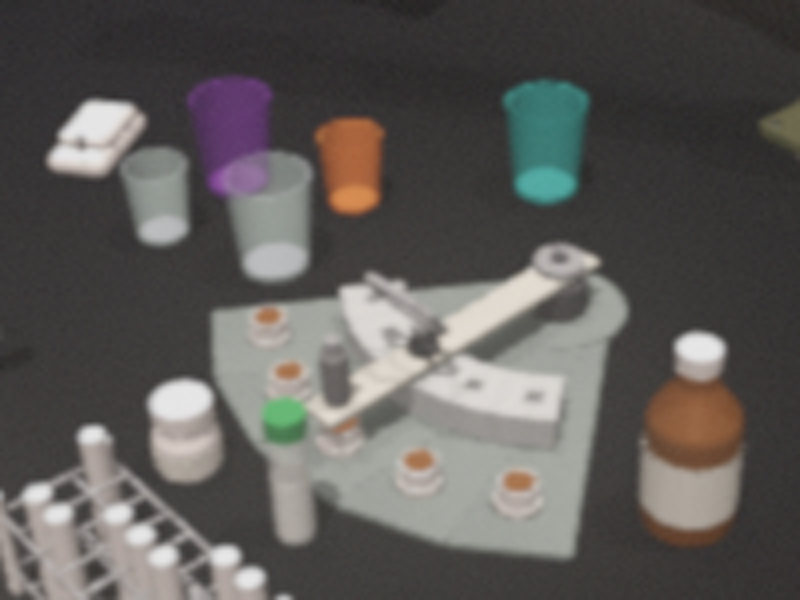

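The crop confirms it. The larger clear beaker at crop (270,215) stands at the right end of the arc and the bottle at the left end, so the swing is to -y (-0.314). I'm moving to a tilted pre-pose with the gripper closed.

Request:
jog_arm(turn=[[0, 0, 0], [0, 0, 0], [0, 0, 0.2], [0, 0, 0.4], [-0.03, 0.15, 0.4], [-0.07, 0.33, 0.4], [-0.1, 0.5, 0.4], [-0.145, 0.688, 0.4], [-0.145, 0.688, 0.4], [-0.145, 0.688, 0.4], [-0.145, 0.688, 0.4], [-0.145, 0.688, 0.4], [-0.145, 0.688, 0.4], [-0.145, 0.688, 0.4]], translation=[[0.05, -0.036, -0.02], [0.1, -0.075, -0.02], [0.145, -0.11, -0.02], [0.19, -0.14, -0.02], [0.24, -0.18, -0.02], [0.29, -0.215, -0.02], [0.34, -0.25, -0.02], [0.39, -0.29, -0.02], [0.44, -0.33, -0.01], [0.46, -0.36, 0.02], [0.46, -0.36, 0.04], [0.46, -0.36, 0.04], [0.46, -0.36, 0.04], [0.46, -0.36, 0.04]], grip=[1, 1, 1, 1, 1, 1, 1, 1, 1, 1, 1, 1, 1, 1], force=10)

```text
clock: 3.05
tool_pos: [0.5663, -0.063, 0.3295]
eef_rot: [0.954, 0.025, 0.3, -0.016]
contact_force: [-0.2, -1.2, -0.4]
opening: 0.007
finger_force: 0.0
```

```bash
python3 - <<'E'
from plant import r,cams,models
from h import *
import cv2
s=r.get_state();print(s['clock'],s['tool_pos'],s['opening'],s['q'].round(2) if hasattr(s['q'],'round') else s['q'])
im=cams.snapshot('wrist');c=cams.camera_params('wrist');print(c['eye'])
e=np.array([np.cos(PHI),np.sin(PHI)]);l=np.array([-e[1],e[0]])
for n in ['ring_top','ring_centre','probe_tip','cup_left','cup_right','sampler']:
    for d in models.place_of('wrist',n)[:2]:
        q=d['position'];v=np.array(q[:2])-PIV;print(n,round(d['p'],2),np.round(q,3),'r,lat',np.round([v@e,v@l],4))
def P(r_,lat,z): return np.append(PIV+r_*e+lat*l,z)
for name,pt in [('bar',[P(.179,a,.115) for a in(-.022,0,.022)]),('bot',[P(.150,a,.074) for a in(-.022,0,.022)])]:
    uv=proj(c,np.array(pt));print(name,uv.round(0).tolist())
    for u in uv: cv2.circle(im,tuple(int(i) for i in u),2,(255,0,0),-1)
cv2.imwrite('pics/w1.png',im[:,:,::-1])
E
```

```text
3.05 [ 0.5662719  -0.06300093  0.32945129] 0.006590426299926251 [ 0.19  0.33 -0.15  2.18 -1.    0.04 -0.46]
[ 0.54980925 -0.06689628  0.49848549]
ring_top 0.79 [ 0.621 -0.014  0.113] r,lat [0.176  0.0047]
ring_top 0.5 [ 0.579 -0.51   0.002] r,lat [ 0.1124 -0.4891]
ring_centre 0.83 [ 0.612 -0.018  0.095] r,lat [0.1668 0.0008]
probe_tip 0.65 [ 0.68  -0.016  0.03 ] r,lat [2.355e-01 1.000e-04]
cup_left 0.59 [0.664 0.057 0.024] r,lat [0.2222 0.0738]
cup_right 0.88 [ 0.67  -0.088  0.024] r,lat [ 0.2215 -0.0712]
cup_right 0.44 [ 0.576 -0.241 -0.001] r,lat [ 0.1207 -0.2204]
sampler 0.84 [ 0.446 -0.027 -0.   ] r,lat [ 0.0009 -0.0005]
bar [[306.0, 227.0], [290.0, 226.0], [273.0, 226.0]]
bot [[307.0, 252.0], [292.0, 252.0], [276.0, 252.0]]
```

View pics/w1.png

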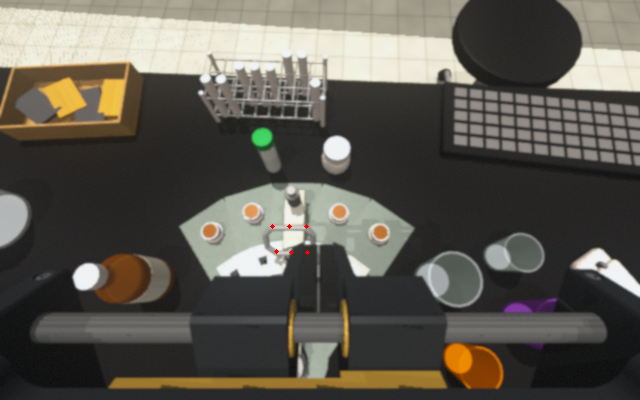

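The picture shows the ring at (290,240) exactly under the predicted dots, so the localisation is good. The arm stopped at joints 5 and 6's limits. I'll identify the kinematics from the two known poses and see which tilts are reachable.

```bash
cat > kin.py <<'E'
import numpy as np, itertools
from scipy.spatial.transform import Rotation as R
def rots(q,sg):
    M=np.eye(3);out=[]
    for i,a in enumerate('zyzyzyz'):
        M=M@R.from_euler(a,sg[i]*q[i]).as_matrix();out.append(M)
    return out
def basis(q,sg):
    o=rots(q,sg); z=np.array([0,0,1.])
    return np.c_[z,o[1]@z,o[3]@z,o[5]@z]
def fk(q,sg,L,T): o=rots(q,sg); return basis(q,sg)@L, o[6]@T
E
python3 - <<'E'
from plant import r
from kin import *
s=r.get_state()
D=[(np.array([1.143,.689,-.195,1.565,.157,.902,-.215]),np.array([.27814,-.559,.2355]),R.from_quat([.97345,.228886,-.00028,-.00087])),
   (np.array(s['q']),np.array(s['tool_pos']),R.from_quat(s['eef_rot']))]
print(D[1][0])
res=[]
for sg in itertools.product([1,-1],repeat=7):
    T=[rots(q,sg)[6].T@Rt.as_matrix() for q,p,Rt in D]
    err=R.from_matrix(T[0].T@T[1]).magnitude()
    A=np.vstack([basis(q,sg) for q,p,Rt in D]);b=np.concatenate([p for q,p,Rt in D])
    L,_,_,_=np.linalg.lstsq(A,b,rcond=None)
    res.append((err,np.abs(A@L-b).max(),sg,L.round(3),T[0].round(2).tolist()))
res.sort(key=lambda t:t[0]+t[1]*3)
for x in res[:4]:print(x)
E
```

```text
[ 0.19693149  0.33419876 -0.14901824  2.18436406 -0.99957592  0.04326922
 -0.46123655]
(0.0028498823491728315, np.float64(0.03737283450879714), (-1, 1, -1, 1, -1, 1, -1), array([0.181, 0.681, 0.255, 0.33 ]), [[0.0, -1.0, 0.0], [1.0, 0.0, -0.0], [0.0, 0.0, 1.0]])
(0.4925438819683237, np.float64(0.03737283450879714), (-1, 1, -1, 1, -1, 1, 1), array([0.181, 0.681, 0.255, 0.33 ]), [[-0.42, -0.91, 0.0], [0.91, -0.42, 0.0], [0.0, 0.0, 1.0]])
(0.3546915154905682, np.float64(0.08346309351276737), (-1, 1, 1, 1, -1, 1, -1), array([-0.213,  0.925,  0.088,  0.263]), [[0.29, -0.96, 0.03], [0.93, 0.29, 0.24], [-0.24, -0.04, 0.97]])
(0.6772111830100406, np.float64(0.08346309351276737), (-1, 1, 1, 1, -1, 1, 1), array([-0.213,  0.925,  0.088,  0.263]), [[-0.12, -0.99, -0.07], [0.96, -0.13, 0.23], [-0.24, -0.04, 0.97]])
```

```bash
python3 - <<'E'
from plant import r
from h import *
s=r.get_state()
rel(s,*pose(PHI,np.radians(15),.09,0,.28))
rel(s,*pose(PHI,np.radians(25),.10,0,.23))
E
```

```text
turn [-0.019, -0.347, 0.003] trans [-0.0518, -0.0431, 0.0247]
turn [-0.019, -0.172, 0.001] trans [-0.0722, -0.0422, 0.0714]
```

Request:
jog_arm(turn=[[-0.02, -0.18, 0], [-0.02, -0.347, 0], [-0.02, -0.347, 0]], translation=[[-0.03, -0.02, 0.0], [-0.052, -0.043, 0.0], [-0.052, -0.043, 0.02]], grip=[1, 1, 1])

```text
clock: 3.78
tool_pos: [0.5298, -0.024, 0.2839]
eef_rot: [0.992, 0.021, 0.128, -0.001]
contact_force: [2.0, -0.4, -2.1]
opening: 0.003
finger_force: 0.0
```

```bash
python3 - <<'E'
from plant import r
from h import *
s=r.get_state()
print(np.round(s['q'],5).tolist(),np.round(s['tool_pos'],5).tolist(),np.round(s['eef_rot'],4).tolist())
rel(s,*pose(PHI,np.radians(15),.09,0,.28))
rel(s,*pose(PHI,np.radians(20),.10,0,.22))
E
```

```text
[-0.47236, 0.47769, 0.65659, 2.05198, -0.65838, 0.53051, -0.8911] [0.52984, -0.02402, 0.28395] [0.9916, 0.0211, 0.1276, -0.0011]
turn [0.004, 0.006, -0.002] trans [0.004, -0.0014, 0.0051]
turn [0.004, 0.093, -0.002] trans [-0.0015, -0.0016, 0.0657]
```

Request:
jog_arm(turn=[[0.004, 0.093, 0], [0.004, 0.093, 0]], translation=[[0, -0.001, 0.04], [0, -0.001, 0.065]], grip=[1, 1])

```text
clock: 4.03
tool_pos: [0.5479, -0.0165, 0.2195]
eef_rot: [0.984, 0.028, 0.175, -0.004]
contact_force: [-0.4, -1.0, 0.4]
opening: 0.004
finger_force: 0.0
```

```bash
python3 - <<'E'
from plant import r
from kin import *
s=r.get_state()
sg=(-1,1,-1,1,-1,1,-1)
D=[([1.143,.689,-.195,1.565,.157,.902,-.215],[.27814,-.559,.2355]),
([ 0.19693149,0.33419876,-0.14901824,2.18436406,-0.99957592,0.04326922,-0.46123655],[0.5662719,-0.06300093,0.32945129]),
([-0.47236,0.47769,0.65659,2.05198,-0.65838,0.53051,-0.8911],[0.52984,-0.02402,0.28395]),
(np.array(s['q']),np.array(s['tool_pos']))]
print(np.round(s['q'],5).tolist(),np.round(s['tool_pos'],5).tolist())
b=np.concatenate([p for q,p in D])
C={}
for k in range(1,7): 
  for ax in (0,1): C[f'{"xy"[ax]}{k}']=np.concatenate([rots(q,sg)[k-1][:,ax] for q,p in D])
A0=np.vstack([basis(q,sg) for q,p in D])
out=[]
for n in range(0,4):
  for cs in itertools.combinations(C,n):
    A=np.c_[A0]+0 if n==0 else np.c_[A0,np.array([C[c] for c in cs]).T]
    L=np.linalg.lstsq(A,b,rcond=None)[0];out.append((np.abs(A@L-b).max(),cs,L.round(4).tolist()))
out.sort(key=lambda t:t[0])
for n in range(4):
  for o in [o for o in out if len(o[1])==n][:3]:print(o)
E
```

```text
[-0.21288, 0.53302, 0.24407, 2.1683, -0.94103, 0.16554, -0.62689] [0.54788, -0.01651, 0.21946]
(np.float64(0.048669668623220086), (), [0.3924, 0.5267, 0.3813, 0.3119])
(np.float64(0.008924753818778886), ('y3',), [0.3508, 0.5631, 0.3458, 0.3329, -0.0445])
(np.float64(0.008924753818779219), ('y4',), [0.3508, 0.5631, 0.3458, 0.3329, -0.0445])
(np.float64(0.012185692679011928), ('y1',), [0.3499, 0.5584, 0.345, 0.3256, -0.0437])
(np.float64(0.001301641620947716), ('y1', 'y4'), [0.3491, 0.5623, 0.3443, 0.3305, -0.0184, -0.0272])
(np.float64(0.001301641620947827), ('y1', 'y3'), [0.3491, 0.5623, 0.3443, 0.3305, -0.0184, -0.0272])
(np.float64(0.0013016416209479242), ('y2', 'y3'), [0.3491, 0.5623, 0.3443, 0.3305, -0.0184, -0.0272])
(np.float64(0.0006217477097719068), ('y2', 'y3', 'x5'), [0.3512, 0.5621, 0.3462, 0.3301, -0.0189, -0.0276, 0.0019])
(np.float64(0.0006217477097719068), ('y2', 'y4', 'x5'), [0.3512, 0.5621, 0.3462, 0.3301, -0.0189, -0.0276, 0.0019])
(np.float64(0.0006217477097719901), ('y1', 'y4', 'x5'), [0.3512, 0.5621, 0.3462, 0.3301, -0.0189, -0.0276, 0.0019])
```

```bash
cat >> kin.py <<'E'
from scipy.optimize import least_squares
SG=(-1,1,-1,1,-1,1,-1); LL=np.array([.3491,.5623,.3443,.3305]); T=np.array([[0,-1,0],[1,0,0],[0,0,1.]])
LO=np.array([-3.01,-.46,-1.47,.13,-1,.04,-2.66])+.02; HI=np.array([3.01,2.08,1.51,2.56,4.14,2.09,2.66])-.02
def FK(q):
    o=rots(q,SG); return basis(q,SG)@LL-.0184*o[0][:,1]-.0272*o[3][:,1], o[6]@T
def ik(p,Rt,q0,w=0.0):
    def f(q):
        a,M=FK(q); return np.r_[(a-p)*10,R.from_matrix(M.T@Rt.as_matrix()).as_rotvec(),w*(q-q0)]
    return least_squares(f,np.clip(q0,LO+.01,HI-.01),bounds=(LO,HI))
E
python3 - <<'E'
from kin import *
from h import *
rng=np.random.default_rng(0)
cur=np.array([-0.21288,0.53302,0.24407,2.1683,-0.94103,0.16554,-0.62689])
flip=R.from_euler('z',np.pi)
for tilt in (30,35,40,45):
  t=np.radians(tilt)
  for nm,phi,r_,z in (('pre',PHI,.165-.08*np.sin(t),.0945+.08*np.cos(t)),('in',PHI,.165-.0*np.sin(t),.0945),('swung',PHI-.314,.165,.13)):
    p,Rt=pose(phi,t,r_,0,z)
    for fl in (0,1):
      best=[]
      for k in range(25):
        q0=rng.uniform(LO,HI) if k else cur
        s=ik(p,Rt*flip if fl else Rt,q0)
        if s.cost<1e-8: best.append(s.x)
      best.sort(key=lambda q:np.abs(q-cur).max())
      print(tilt,nm,fl,len(best),[b.round(2).tolist() for b in best[:2]])
E
```

```text
30 pre 0 9 [[0.37, 0.74, -0.67, 2.29, 2.21, 0.54, 2.56], [0.33, 0.72, -0.6, 2.29, 2.27, 0.51, 2.49]]
30 pre 1 15 [[0.7, 1.1, -1.45, 2.28, 1.84, 1.18, -0.1], [0.69, 1.07, -1.41, 2.28, 1.85, 1.13, -0.11]]
30 in 0 12 [[0.41, 0.95, -0.76, 2.21, 2.23, 0.69, 2.64], [0.41, 0.95, -0.76, 2.21, 2.23, 0.69, 2.64]]
30 in 1 17 [[0.65, 1.26, -1.36, 2.2, 1.98, 1.21, -0.07], [0.62, 1.18, -1.25, 2.2, 2.01, 1.09, -0.14]]
30 swung 0 10 [[0.33, 0.82, -0.61, 2.2, 2.08, 0.66, 2.43], [0.43, 0.87, -0.79, 2.19, 2.0, 0.78, 2.54]]
30 swung 1 14 [[0.58, 1.01, -1.11, 2.19, 1.91, 1.04, -0.43], [0.56, 0.99, -1.08, 2.19, 1.91, 1.01, -0.44]]
35 pre 0 9 [[0.55, 0.9, -1.04, 2.38, 2.18, 0.9, 2.64], [0.43, 0.8, -0.78, 2.39, 2.36, 0.75, 2.42]]
35 pre 1 15 [[0.67, 1.09, -1.38, 2.38, 2.01, 1.19, -0.27], [0.49, 0.84, -0.9, 2.39, 2.27, 0.82, -0.61]]
35 in 0 16 [[0.44, 1.0, -0.82, 2.28, 2.37, 0.85, 2.53], [0.4, 0.97, -0.75, 2.28, 2.43, 0.81, 2.46]]
35 in 1 11 [[0.58, 1.14, -1.12, 2.27, 2.21, 1.06, -0.34], [0.38, 0.96, -0.7, 2.28, 2.46, 0.79, -0.73]]
35 swung 0 13 [[0.41, 0.9, -0.79, 2.27, 2.16, 0.9, 2.37], [0.49, 0.96, -0.95,
[... 487 characters left out ...]
0.17], [0.6, 1.22, -1.18, 2.34, 2.33, 1.22, -0.39]]
40 swung 0 9 [[0.41, 0.95, -0.82, 2.34, 2.27, 1.07, 2.27], [0.4, 0.95, -0.82, 2.34, 2.28, 1.07, 2.26]]
40 swung 1 19 [[0.64, 1.29, -1.45, 2.33, 2.09, 1.58, -0.45], [0.64, 1.29, -1.45, 2.33, 2.09, 1.58, -0.45]]
45 pre 0 0 []
45 pre 1 0 []
45 in 0 7 [[0.27, 1.02, -0.51, 2.42, 2.82, 1.08, 2.06], [0.05, 0.98, -0.15, 2.43, 3.05, 1.05, 1.72]]
45 in 1 17 [[0.52, 1.18, -0.99, 2.4, 2.55, 1.23, -0.63], [0.48, 1.15, -0.92, 2.4, 2.58, 1.2, -0.69]]
45 swung 0 11 [[0.35, 0.99, -0.77, 2.41, 2.39, 1.21, 2.13], [0.29, 0.95, -0.65, 2.41, 2.44, 1.15, 2.04]]
45 swung 1 15 [[0.41, 1.03, -0.89, 2.4, 2.34, 1.28, -0.92], [0.36, 0.99, -0.78, 2.4, 2.39, 1.22, -1.0]]
```

Reaching 35–40° tilt needs the other wrist branch: joint 5 at about 2.5 and the tool turned half round, which suits a closed gripper. I'll plan a cone sweep through joint 5.

```bash
cat >> kin.py <<'E'
def rows(s,Q):
    """rows relative to current state for FK poses of joint path Q"""
    R0=R.from_quat(s['eef_rot']);p0,M0=FK(np.array(s['q']));R0f=R.from_matrix(M0)
    tu=[];tr=[]
    for q in Q:
        p,M=FK(q);tu.append(((R0f.inv()*R.from_matrix(M)).as_rotvec()).round(3).tolist());tr.append(R0f.inv().apply(p-p0).round(3).tolist())
    print('turn',tu);print('trans',tr)
    print('tcp',[FK(q)[0].round(2).tolist()+[(FK(q)[1][:,2]).round(2).tolist()] for q in Q])
E
python3 - <<'E'
from plant import r
from kin import *
s=r.get_state();q=np.array(s['q']);print(q.round(3),FK(q)[0]-s['tool_pos'])
a=q.copy();a[1]=.42;a[4]=-.5;a[5]=.6
b=a.copy();b[4]=.8;b[6]=-.7
Q=[q+(a-q)*i/4 for i in range(1,5)]+[a+(b-a)*i/8 for i in range(1,9)]
rows(s,Q)
E
```

```text
[-0.213  0.533  0.244  2.168 -0.941  0.166 -0.627] [ 1.02653317e-04  2.87206039e-04 -8.47601413e-05]
turn [[0.076, -0.055, -0.107], [0.142, -0.119, -0.214], [0.198, -0.191, -0.319], [0.242, -0.272, -0.421], [0.191, -0.318, -0.561], [0.138, -0.364, -0.701], [0.083, -0.407, -0.841], [0.026, -0.45, -0.98], [-0.033, -0.491, -1.119], [-0.094, -0.53, -1.257], [-0.156, -0.568, -1.396], [-0.221, -0.603, -1.534]]
trans [[-0.02, -0.023, -0.014], [-0.046, -0.041, -0.031], [-0.075, -0.051, -0.051], [-0.107, -0.054, -0.072], [-0.12, -0.026, -0.073], [-0.128, 0.003, -0.075], [-0.132, 0.033, -0.078], [-0.131, 0.063, -0.082], [-0.125, 0.092, -0.086], [-0.114, 0.12, -0.092], [-0.099, 0.145, -0.098], [-0.081, 0.168, -0.105]]
tcp [[0.52, 0.01, 0.23, [0.28, 0.09, -0.95]], [0.49, 0.02, 0.23, [0.21, 0.14, -0.97]], [0.46, 0.03, 0.24, [0.12, 0.17, -0.98]], [0.42, 0.03, 0.25, [0.02, 0.17, -0.98]], [0.41, 0.0, 0.25, [-0.01, 0.09, -1.0]], [0.4, -0.03, 0.25, [-0.03, 0.0, -1.0]], [0.4, -0.06, 0.25, [-0.04, -0.09, -1.0]], [0.4, -0.09, 0.25, [-0.03, -0.18, -0.98]], [0.41, -0.12, 0.26, [-0.02, -0.27, -0.96]], [0.42, -0.14, 0.27, [0.01, -0.35, -0.94]], [0.43, -0.17, 0.28, [0.05, -0.43, -0.9]], [0.45, -0.19, 0.29, [0.1, -0.49, -0.86]]]
```

Request:
jog_arm(turn=[[0.076, -0.055, -0.107], [0.142, -0.119, -0.214], [0.198, -0.191, -0.319], [0.242, -0.272, -0.421], [0.191, -0.318, -0.561], [0.138, -0.364, -0.701], [0.083, -0.407, -0.841], [0.026, -0.45, -0.98], [-0.033, -0.491, -1.119], [-0.094, -0.53, -1.257], [-0.156, -0.568, -1.396], [-0.221, -0.603, -1.534], [-0.221, -0.603, -1.534]], translation=[[-0.02, -0.023, -0.014], [-0.046, -0.041, -0.031], [-0.075, -0.051, -0.051], [-0.107, -0.054, -0.072], [-0.12, -0.026, -0.073], [-0.128, 0.003, -0.075], [-0.132, 0.033, -0.078], [-0.131, 0.063, -0.082], [-0.125, 0.092, -0.086], [-0.114, 0.12, -0.092], [-0.099, 0.145, -0.098], [-0.081, 0.168, -0.105], [-0.081, 0.168, -0.105]], grip=[1, 1, 1, 1, 1, 1, 1, 1, 1, 1, 1, 1, 1])

```text
clock: 5.65
tool_pos: [0.4449, -0.1942, 0.291]
eef_rot: [0.695, 0.67, -0.139, 0.22]
contact_force: [0.3, -0.6, 0.0]
opening: 0.008
finger_force: 0.0
```

```bash
python3 - <<'E'
from plant import r
from kin import *
from h import *
s=r.get_state();q=np.array(s['q']);print(s['clock'],q.round(3),FK(q)[0]-s['tool_pos'])
t=np.radians(38); flip=R.from_euler('z',np.pi)
p,Rt=pose(PHI,t,.165-.10*np.sin(t),0,.0945+.10*np.cos(t))
rng=np.random.default_rng(1)
S=[ik(p,Rt*flip,np.r_[q[:4],2.6,.7,-.8]+rng.normal(0,.3,7)*(k>0)) for k in range(30)]
S=sorted([x.x for x in S if x.cost<1e-8],key=lambda x:np.abs(x-q).max())
for x in S[:4]:print(x.round(2))
E
```

```text
5.65 [-0.511  0.505  0.742  2.182  0.405  0.419 -0.26 ] [-0.00081608 -0.00071955 -0.00021086]
[ 0.3   0.74 -0.56  2.48  2.64  0.77 -1.03]
[ 0.29  0.74 -0.54  2.48  2.65  0.76 -1.05]
[ 0.16  0.71 -0.33  2.49  2.84  0.73 -1.25]
[ 0.15  0.71 -0.32  2.49  2.85  0.73 -1.26]
```

```bash
cat > plan.py <<'E'
from plant import r
from kin import *
import sys
def go(target,n,hump=0,upto=None,raise_=0):
    s=r.get_state();q=np.array(s['q']);x=np.array(target,float)
    Q=[]
    for i in range(1,n+1):
        u=i/n;c=q+(x-q)*u;c[5]+=hump*np.sin(np.pi*u);c[1]-=raise_*np.sin(np.pi*u);Q.append(c)
    M=[FK(q)[1]]+[FK(c)[1] for c in Q]
    print('maxstep deg',max(np.degrees(R.from_matrix(M[i].T@M[i+1]).magnitude()) for i in range(n)))
    rows(s,Q[:upto])
E
python3 -c "
from plan import *
go([.16,.55,-.33,2.4,2.84,.8,-1.25],18,.15,10)"
```

```text
maxstep deg 7.249431266473933
turn [[0.047, -0.041, -0.089], [0.083, -0.088, -0.176], [0.107, -0.139, -0.263], [0.116, -0.191, -0.348], [0.111, -0.244, -0.431], [0.09, -0.295, -0.513], [0.054, -0.342, -0.591], [0.004, -0.383, -0.667], [-0.06, -0.416, -0.74], [-0.136, -0.441, -0.809]]
trans [[-0.01, -0.016, 0.007], [-0.023, -0.028, 0.012], [-0.037, -0.034, 0.016], [-0.052, -0.034, 0.019], [-0.065, -0.029, 0.022], [-0.076, -0.017, 0.023], [-0.083, -0.001, 0.024], [-0.086, 0.019, 0.024], [-0.083, 0.042, 0.024], [-0.074, 0.066, 0.022]]
tcp [[0.43, -0.21, 0.29, [0.05, -0.53, -0.85]], [0.42, -0.22, 0.29, [0.02, -0.57, -0.82]], [0.41, -0.24, 0.29, [0.0, -0.61, -0.79]], [0.41, -0.25, 0.3, [0.01, -0.66, -0.75]], [0.41, -0.26, 0.3, [0.03, -0.7, -0.72]], [0.42, -0.27, 0.31, [0.07, -0.73, -0.68]], [0.44, -0.28, 0.31, [0.12, -0.75, -0.65]], [0.46, -0.28, 0.31, [0.19, -0.76, -0.62]], [0.48, -0.28, 0.32, [0.27, -0.75, -0.6]], [0.51, -0.27, 0.32, [0.35, -0.73, -0.58]]]
```

Request:
jog_arm(turn=[[0.047, -0.041, -0.089], [0.083, -0.088, -0.176], [0.107, -0.139, -0.263], [0.116, -0.191, -0.348], [0.111, -0.244, -0.431], [0.09, -0.295, -0.513], [0.054, -0.342, -0.591], [0.004, -0.383, -0.667], [-0.06, -0.416, -0.74], [-0.136, -0.441, -0.809]], translation=[[-0.01, -0.016, 0.007], [-0.023, -0.028, 0.012], [-0.037, -0.034, 0.016], [-0.052, -0.034, 0.019], [-0.065, -0.029, 0.022], [-0.076, -0.017, 0.023], [-0.083, -0.001, 0.024], [-0.086, 0.019, 0.024], [-0.083, 0.042, 0.024], [-0.074, 0.066, 0.022]], grip=[1, 1, 1, 1, 1, 1, 1, 1, 1, 1])

```text
clock: 6.9
tool_pos: [0.4788, -0.28, 0.3133]
eef_rot: [0.362, 0.819, -0.333, 0.294]
contact_force: [-0.2, 0.6, 0.7]
opening: 0.006
finger_force: 0.0
```

```bash
python3 -c "
from plan import *
print(np.round(r.get_state()['q'],2))
go([.16,.6,-.33,2.4,2.84,.8,-1.25],14,.1)"
```

```text
[-0.57  0.71  0.92  2.3   1.79  0.29 -0.91]
maxstep deg 5.7800079001963685
turn [[-0.013, -0.007, -0.063], [-0.037, -0.019, -0.121], [-0.072, -0.035, -0.174], [-0.117, -0.053, -0.221], [-0.172, -0.072, -0.261], [-0.236, -0.091, -0.296], [-0.308, -0.109, -0.324], [-0.387, -0.127, -0.346], [-0.472, -0.143, -0.363], [-0.561, -0.159, -0.376], [-0.655, -0.175, -0.385], [-0.751, -0.191, -0.39], [-0.849, -0.209, -0.392], [-0.948, -0.229, -0.392]]
trans [[0.004, 0.007, 0.009], [0.006, 0.017, 0.016], [0.008, 0.031, 0.021], [0.01, 0.047, 0.024], [0.012, 0.067, 0.024], [0.015, 0.088, 0.022], [0.018, 0.111, 0.016], [0.022, 0.135, 0.006], [0.026, 0.159, -0.007], [0.031, 0.183, -0.024], [0.035, 0.205, -0.046], [0.039, 0.226, -0.071], [0.041, 0.244, -0.099], [0.043, 0.26, -0.131]]
tcp [[0.48, -0.28, 0.3, [0.26, -0.75, -0.6]], [0.49, -0.28, 0.29, [0.28, -0.75, -0.6]], [0.5, -0.28, 0.28, [0.31, -0.73, -0.61]], [0.52, -0.27, 0.28, [0.36, -0.71, -0.61]], [0.53, -0.26, 0.27, [0.4, -0.67, -0.62]], [0.54, -0.25, 0.26, [0.46, -0.63, -0.63]], [0.56, -0.23, 0.25, [0.51, -0.58, -0.64]], [0.57, -0.21, 0.25, [0.56, -0.52, -0.65]], [0.59, -0.18, 0.25, [0.61, -0.45, -0.65]], [0.6, -0.16, 0.25, [0.66, -0.37, -0.65]], [0.61, -0.13, 0.25, [0.7, -0.29, -0.65]], [0.62, -0.1, 0.25, [0.74, -0.2, -0.64]], [0.62, -0.06, 0.26, [0.77, -0.11, -0.63]], [0.63, -0.03, 0.28, [0.8, -0.01, -0.6]]]
```

Request:
jog_arm(turn=[[-0.013, -0.007, -0.063], [-0.037, -0.019, -0.121], [-0.072, -0.035, -0.174], [-0.117, -0.053, -0.221], [-0.172, -0.072, -0.261], [-0.236, -0.091, -0.296], [-0.308, -0.109, -0.324], [-0.387, -0.127, -0.346], [-0.472, -0.143, -0.363], [-0.561, -0.159, -0.376], [-0.655, -0.175, -0.385], [-0.751, -0.191, -0.39], [-0.849, -0.209, -0.392], [-0.948, -0.229, -0.392], [-0.948, -0.229, -0.392]], translation=[[0.004, 0.007, 0.009], [0.006, 0.017, 0.016], [0.008, 0.031, 0.021], [0.01, 0.047, 0.024], [0.012, 0.067, 0.024], [0.015, 0.088, 0.022], [0.018, 0.111, 0.016], [0.022, 0.135, 0.006], [0.026, 0.159, -0.007], [0.031, 0.183, -0.024], [0.035, 0.205, -0.046], [0.039, 0.226, -0.071], [0.041, 0.244, -0.099], [0.043, 0.26, -0.131], [0.043, 0.26, -0.131]], grip=[1, 1, 1, 1, 1, 1, 1, 1, 1, 1, 1, 1, 1, 1, 1])

```text
clock: 8.78
tool_pos: [0.6281, -0.0295, 0.2754]
eef_rot: [-0.009, 0.895, -0.012, 0.445]
contact_force: [0.3, -0.9, -0.3]
opening: 0.008
finger_force: 0.0
```

```bash
cat >> h.py <<'E'
FL=R.from_euler('z',np.pi)
def tgt(s,phi,tilt_deg,a,n,lat=0,dz=0):
    """TCP at ring centre (pin home) + a along finger axis d + n along front-up normal, + dz up; fingers closed, half-turned tool"""
    t=np.radians(tilt_deg);st,ct=np.sin(t),np.cos(t)
    p,Rt=pose(phi,t,.165+a*st+n*ct,lat,.0945-a*ct+n*st+dz);Rt=Rt*FL
    rel(s,p,Rt);return p,Rt
E
python3 -c "
from plan import *
from h import *
s=r.get_state();q=np.array(s['q']);print(q.round(2))
for t in (38,42):
  for a in (-.09,0):
    p,Rt=tgt(s,PHI,t,a,0)
    x=ik(p,Rt,q);print(x.cost,x.x.round(2))
"
```

```text
[ 0.01  0.59 -0.1   2.4   2.99  0.78 -1.44]
turn [-0.05, 0.259, -0.007] trans [0.1319, 0.0115, 0.0075]
1.8218443659335898e-23 [ 0.15  0.73 -0.32  2.47  2.85  0.74 -1.26]
turn [-0.05, 0.259, -0.007] trans [0.1549, 0.0158, 0.0944]
1.9418350785664942e-28 [ 0.11  0.9  -0.25  2.34  2.92  0.77 -1.29]
turn [-0.05, 0.189, -0.005] trans [0.138, 0.0114, 0.0061]
6.600396316795956e-20 [ 0.39  0.86 -0.75  2.54  2.59  1.02 -0.95]
turn [-0.05, 0.189, -0.005] trans [0.1549, 0.0158, 0.0944]
6.371513112712692e-30 [ 0.11  0.95 -0.25  2.39  2.96  0.93 -1.32]
```

Request:
jog_arm(turn=[[-0.02, 0.1, 0], [-0.05, 0.22, -0.006], [-0.05, 0.22, -0.006], [-0.05, 0.22, -0.006], [-0.05, 0.22, -0.006]], translation=[[0.05, 0.005, 0.0], [0.1, 0.01, 0.0], [0.135, 0.011, 0.007], [0.135, 0.011, 0.007], [0.135, 0.011, 0.007]], grip=[1, 1, 1, 1, 1])

```text
clock: 9.4
tool_pos: [0.5528, -0.0227, 0.1633]
eef_rot: [-0.022, 0.939, 0.007, 0.344]
contact_force: [0.4, 0.2, 1.3]
opening: 0.008
finger_force: 0.0
```

```bash
python3 - <<'E'
from plant import r,cams,models
from h import *
import cv2
s=r.get_state();q=np.array(s['q']);print(s['clock'],q.round(2),s['tool_pos'])
im=cams.snapshot('wrist');c=cams.camera_params('wrist')
e=np.array([np.cos(PHI),np.sin(PHI)]);l=np.array([-e[1],e[0]])
for n in ['ring_top','ring_centre','probe_tip']:
    for d in models.place_of('wrist',n)[:2]:
        v=np.array(d['position'][:2])-PIV;print(n,round(d['p'],2),'r,lat,z',np.round([v@e,v@l,d['position'][2]],4))
def P(r_,lat,z): return np.append(PIV+r_*e+lat*l,z)
for pt in ([P(.179,a,.115) for a in(-.022,0,.022)],[P(.150,a,.074) for a in(-.022,0,.022)]):
    uv=proj(c,np.array(pt));print(uv.round(0).tolist())
    for u in uv: cv2.circle(im,tuple(int(i) for i in u),2,(255,0,0),-1)
cv2.imwrite('pics/w2.png',im[:,:,::-1])
tgt(s,PHI,40,-.05,.004);tgt(s,PHI,40,.009,.004)
E
```

```text
9.4 [ 0.04  0.76 -0.13  2.52  3.04  0.84 -1.45] [ 0.55282663 -0.02270471  0.16325947]
ring_top 0.71 r,lat,z [0.177  0.0062 0.1103]
probe_tip 0.64 r,lat,z [ 0.3134  0.0442 -0.0008]
probe_tip 0.6 r,lat,z [0.2353 0.0004 0.0303]
[[294.0, 232.0], [320.0, 232.0], [346.0, 232.0]]
[[294.0, 173.0], [320.0, 173.0], [346.0, 173.0]]
turn [-0.001, 0.004, 0.002] trans [-0.0034, 0.0011, 0.0394]
turn [-0.001, 0.004, 0.002] trans [-0.0032, 0.0012, 0.0984]
```

View pics/w2.png

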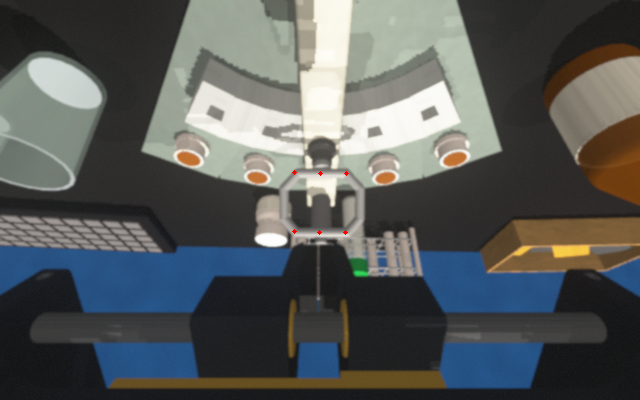

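The picture shows the ring loop centred at (322,203) with my dots on its bars, about 1 mm to the left laterally. I'm inserting the closed fingertips.

Request:
jog_arm(turn=[[0, 0.004, 0.002], [0, 0.004, 0.002], [0, 0.004, 0.002], [0, 0.004, 0.002], [0, 0.004, 0.002], [0, 0.004, 0.002], [0, 0.004, 0.002]], translation=[[-0.003, 0.002, 0.02], [-0.003, 0.002, 0.04], [-0.003, 0.002, 0.055], [-0.003, 0.002, 0.07], [-0.003, 0.002, 0.085], [-0.003, 0.002, 0.098], [-0.003, 0.002, 0.098]], grip=[1, 1, 1, 1, 1, 1, 1])

```text
clock: 10.48
tool_pos: [0.6176, -0.0171, 0.0889]
eef_rot: [-0.022, 0.94, 0.008, 0.341]
contact_force: [0.3, 0.8, 0.0]
opening: 0.007
finger_force: 0.0
```

```bash
python3 - <<'E'
from plant import r,cams
from h import *
import cv2
s=r.get_state();print(s['tool_pos'],s['contact_force'],np.round(s['q'],2))
im=cams.snapshot('wrist');cv2.imwrite('pics/w3.png',im[:,:,::-1])
for dz in (.005,.01,.02,.03): tgt(s,PHI,40,.009,.004,.001,dz)
E
```

```text
[ 0.61764101 -0.01707563  0.08886695] [0.25683287 0.83441813 0.04326393] [ 0.03  0.93 -0.12  2.34  3.04  0.83 -1.44]
turn [0.001, -0.002, 0.001] trans [-0.0048, -0.0007, -0.0042]
turn [0.001, -0.002, 0.001] trans [-0.008, -0.0007, -0.0081]
turn [0.001, -0.002, 0.001] trans [-0.0144, -0.0007, -0.0157]
turn [0.001, -0.002, 0.001] trans [-0.0208, -0.0007, -0.0234]
```

View pics/w3.png

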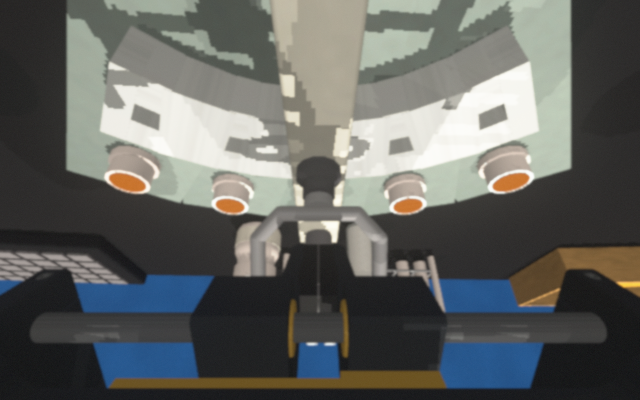

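The picture shows the fingers (280–350) centred between the ring's side bars (258 and 378) with no contact. I'm bringing the finger to the top bar, then lifting.

Request:
jog_arm(turn=[[0, 0, 0], [0, 0, 0], [0, 0, 0], [0, 0, 0], [0, 0, 0]], translation=[[-0.003, 0, 0], [-0.006, 0, 0], [-0.0085, 0, -0.003], [-0.011, 0, -0.006], [-0.011, 0, -0.006]], grip=[1, 1, 1, 1, 1])

```text
clock: 11.15
tool_pos: [0.6203, -0.017, 0.1007]
eef_rot: [-0.022, 0.94, 0.008, 0.34]
contact_force: [-3.0, 0.6, -5.8]
opening: 0.005
finger_force: 3.1
```

Request:
jog_arm(turn=[[0, 0, 0], [0, 0, 0], [0, 0, 0], [0, 0, 0], [0, 0, 0], [0, 0, 0], [0, 0, 0]], translation=[[-0.0025, 0, -0.003], [-0.005, 0, -0.006], [-0.0075, 0, -0.009], [-0.01, 0, -0.012], [-0.0115, 0, -0.014], [-0.0125, 0, -0.015], [-0.0125, 0, -0.015]], grip=[1, 1, 1, 1, 1, 1, 1])

```text
clock: 12.02
tool_pos: [0.6204, -0.017, 0.1201]
eef_rot: [-0.022, 0.94, 0.008, 0.34]
contact_force: [-5.0, 0.9, -8.9]
opening: 0.004
finger_force: 4.9
```

```bash
python3 - <<'E'
from plant import r,cams,models
from h import *
import cv2
s=r.get_state();print(s['tool_pos'],s['contact_force'],np.round(s['q'],2))
for c in ('wrist','scene'):
    im=cams.snapshot(c)
    for n in ('ring_top',): print(c,[(np.round(d['position'],4).tolist(),round(d['p'],2)) for d in models.place_of(c,n)[:2]])
# rotate rigidly about pivot
R0=R.from_quat(s['eef_rot']);p0=np.array(s['tool_pos'])
for a in np.arange(-.05,-.40,-.05):
    Rz=R.from_euler('z',a);pv=np.append(PIV,0);p=pv+Rz.apply(p0-pv)
    print(round(a,2),np.round((R0.inv()*Rz*R0).as_rotvec(),3).tolist(),np.round(R0.inv().apply(p-p0),4).tolist())
E
```

```text
[ 0.62039381 -0.01696532  0.12013697] [-5.04480613  0.88335347 -8.91916281] [ 0.03  0.85 -0.12  2.33  3.03  0.73 -1.44]
wrist []
scene [([0.6239, -0.0163, 0.1348], 0.62), ([0.6351, 0.4987, 0.0006], 0.21)]
-0.05 [0.032, 0.0, 0.038] [0.0001, -0.0088, -0.0001]
-0.1 [0.064, 0.0, 0.077] [0.0006, -0.0175, -0.0005]
-0.15 [0.096, 0.0, 0.115] [0.0014, -0.0263, -0.0011]
-0.2 [0.128, 0.0, 0.154] [0.0025, -0.0349, -0.0021]
-0.25 [0.16, 0.0, 0.192] [0.0039, -0.0435, -0.0033]
-0.3 [0.192, 0.0, 0.231] [0.0057, -0.052, -0.0047]
-0.35 [0.224, 0.0, 0.269] [0.0078, -0.0603, -0.0065]
```

Ring z is up about 20 mm and 8.9 N is the expected spring load. I'm swinging part way.

Request:
jog_arm(turn=[[0.016, 0, 0.019], [0.032, 0, 0.038], [0.048, 0, 0.058], [0.064, 0, 0.077], [0.08, 0, 0.096], [0.096, 0, 0.115], [0.112, 0, 0.135], [0.128, 0, 0.154], [0.128, 0, 0.154]], translation=[[0, -0.0044, 0], [0.0001, -0.0088, -0.0001], [0.0003, -0.0131, -0.0003], [0.0006, -0.0175, -0.0005], [0.001, -0.022, -0.0008], [0.0014, -0.0263, -0.0011], [0.002, -0.0306, -0.0016], [0.0025, -0.0349, -0.0021], [0.0025, -0.0349, -0.0021]], grip=[1, 1, 1, 1, 1, 1, 1, 1, 1])

```text
clock: 13.35
tool_pos: [0.6186, -0.0511, 0.1199]
eef_rot: [0.072, 0.938, -0.026, 0.339]
contact_force: [-5.1, 1.0, -8.8]
opening: 0.007
finger_force: 5.0
```

```bash
cat > look.py <<'E'
from plant import r,cams,models
from h import *
s=r.get_state();p0=np.array(s['tool_pos']);v=p0[:2]-PIV
print(s['clock'],p0.round(4),'F',np.round(s['contact_force'],1),'tool ang',round(np.arctan2(v[1],v[0])-PHI,4),'r',np.hypot(*v).round(4),np.round(s['q'],2))
for c in ('scene','top'):
    cams.snapshot(c)
    for n in ('ring_top','probe_tip'):
        for d in models.place_of(c,n)[:2]:
            w=np.array(d['position']);v=w[:2]-PIV;print(c,n,round(d['p'],2),'r',np.hypot(*v).round(3),'ang',round(np.arctan2(v[1],v[0])-PHI,3),'z',w[2].round(4))
E
python3 look.py
```

```text
13.35 [ 0.6186 -0.0511  0.1199] F [-5.1  1.  -8.8] tool ang -0.1859 r 0.1753 [-0.02  0.85 -0.07  2.33  2.87  0.74 -1.5 ]
scene ring_top 0.53 r 0.177 ang -0.185 z 0.1372
scene probe_tip 0.66 r 0.248 ang -1.062 z 0.0016
scene probe_tip 0.65 r 0.237 ang -0.194 z 0.0287
top ring_top 0.54 r 0.179 ang -0.188 z 0.1391
top probe_tip 0.71 r 0.503 ang -1.339 z 0.003
top probe_tip 0.53 r 0.234 ang -0.195 z 0.0299
```

Request:
jog_arm(turn=[[0.016, 0, 0.019], [0.032, 0, 0.038], [0.048, 0, 0.058], [0.064, 0, 0.077], [0.07, 0, 0.085], [0.07, 0, 0.085]], translation=[[0, -0.0044, 0], [0.0001, -0.0088, -0.0001], [0.0003, -0.0131, -0.0003], [0.0006, -0.0175, -0.0005], [0.0007, -0.0193, -0.0006], [0.0007, -0.0193, -0.0006]], grip=[1, 1, 1, 1, 1, 1])

```text
clock: 14.4
tool_pos: [0.6149, -0.0693, 0.1198]
eef_rot: [0.123, 0.933, -0.043, 0.337]
contact_force: [-5.0, 1.1, -8.4]
opening: 0.004
finger_force: 5.1
```

```bash
python3 look.py
```

```text
14.4 [ 0.6149 -0.0693  0.1198] F [-5.   1.1 -8.4] tool ang -0.2915 r 0.1752 [-0.04  0.85 -0.05  2.33  2.78  0.74 -1.54]
scene ring_top 0.44 r 0.177 ang -0.288 z 0.1362
scene probe_tip 0.63 r 0.236 ang -0.285 z 0.0276
scene probe_tip 0.59 r 0.533 ang 1.65 z -0.002
top ring_top 0.47 r 0.182 ang -0.287 z 0.1427
top probe_tip 0.66 r 0.332 ang -0.205 z -0.0004
top probe_tip 0.52 r 0.231 ang -0.304 z 0.0289
```

Request:
jog_arm(turn=[[0, 0, 0], [0, 0, 0], [0, 0, 0], [0, 0, 0], [0, 0, 0], [0, 0, 0]], translation=[[0.002, 0, 0.0024], [0.004, 0, 0.0048], [0.006, 0, 0.0072], [0.008, 0, 0.0095], [0.009, 0, 0.0107], [0.009, 0, 0.0107]], grip=[1, 1, 1, 1, 1, 1])

```text
clock: 15.45
tool_pos: [0.6149, -0.0693, 0.106]
eef_rot: [0.123, 0.932, -0.043, 0.337]
contact_force: [-7.2, 2.3, -7.3]
opening: 0.006
finger_force: 4.8
```

```bash
python3 look.py
```

```text
15.45 [ 0.6149 -0.0693  0.106 ] F [-7.2  2.3 -7.3] tool ang -0.2918 r 0.1753 [-0.04  0.89 -0.06  2.33  2.79  0.78 -1.55]
scene ring_top 0.58 r 0.175 ang -0.278 z 0.1222
scene probe_tip 0.56 r 0.236 ang -0.286 z 0.03
top ring_top 0.4 r 0.178 ang -0.278 z 0.1258
top probe_tip 0.8 r 0.235 ang -0.294 z 0.0314
```

The finger still carries the load at about 7 mm lift, below the arc's 11 mm, so the pin is entering the hole. I'm lowering the rest of the way.

Request:
jog_arm(turn=[[0, 0, 0], [0, 0, 0], [0, 0, 0], [0, 0, 0], [0, 0, 0]], translation=[[0.002, 0, 0.0024], [0.004, 0, 0.0048], [0.006, 0, 0.0072], [0.0075, 0, 0.009], [0.0075, 0, 0.009]], grip=[1, 1, 1, 1, 1])

```text
clock: 16.38
tool_pos: [0.6155, -0.07, 0.0951]
eef_rot: [0.124, 0.932, -0.044, 0.338]
contact_force: [-8.2, 1.3, -3.3]
opening: 0.003
finger_force: 4.1
```

```bash
python3 look.py; python3 - <<'E'
from plant import cams
import cv2
im=cams.snapshot('wrist');cv2.imwrite('pics/w4.png',im[:,:,::-1])
E
```

```text
16.375 [ 0.6155 -0.07    0.0951] F [-8.2  1.3 -3.3] tool ang -0.2949 r 0.1759 [-0.03  0.91 -0.06  2.33  2.79  0.81 -1.56]
scene ring_top 0.5 r 0.177 ang -0.292 z 0.1126
scene probe_tip 0.8 r 0.236 ang -0.298 z 0.0304
top ring_top 0.55 r 0.177 ang -0.279 z 0.1174
top probe_tip 0.76 r 0.23 ang -0.301 z 0.0329
```

View pics/w4.png

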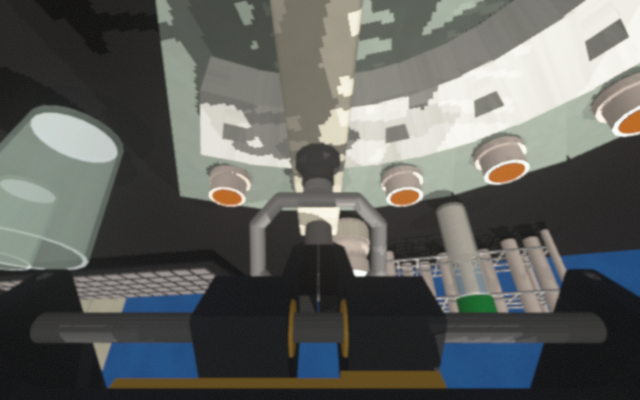

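The picture shows one cup (229,187) right of the arm and three to the left, so the arm stands over the first right cup, seen past the ring. The finger still touches the bar (8 N radial), so I'm backing it off within the loop.

Request:
jog_arm(turn=[[0, 0, 0], [0, 0, 0], [0, 0, 0], [0, 0, 0], [0, 0, 0]], translation=[[0.002, 0, 0], [0.004, 0, 0], [0.006, 0, 0], [0.008, 0, 0], [0.008, 0, 0]], grip=[1, 1, 1, 1, 1])

```text
clock: 17.35
tool_pos: [0.6112, -0.0692, 0.0904]
eef_rot: [0.124, 0.931, -0.044, 0.339]
contact_force: [-1.0, -0.2, -0.1]
opening: 0.009
finger_force: 0.0
```

```bash
python3 look.py
```

```text
17.35 [ 0.6112 -0.0692  0.0904] F [-1.  -0.2 -0.1] tool ang -0.2963 r 0.1716 [-0.04  0.93 -0.07  2.35  2.79  0.84 -1.56]
scene ring_top 0.49 r 0.177 ang -0.274 z 0.1123
top ring_top 0.47 r 0.18 ang -0.294 z 0.1185
top ring_top 0.43 r 0.235 ang -0.316 z 0.0297
top probe_tip 0.72 r 0.232 ang -0.309 z 0.0307
top probe_tip 0.52 r 0.529 ang 1.649 z 0.0003
```

Request:
jog_arm(turn=[[0, 0, 0], [0, 0, 0], [0, 0, 0], [0, 0, 0], [0, 0, 0], [0, 0, 0]], translation=[[0, 0, -0.015], [0, 0, -0.03], [0, 0, -0.045], [0, 0, -0.065], [0, 0, -0.085], [0, 0, -0.085]], grip=[1, 1, 1, 1, 1, 1])

```text
clock: 18.4
tool_pos: [0.5568, -0.0547, 0.1566]
eef_rot: [0.124, 0.932, -0.044, 0.339]
contact_force: [1.3, 0.1, 0.5]
opening: 0.005
finger_force: 0.0
```

```bash
python3 look.py; python3 - <<'E'
from plant import cams
from h import *
import cv2
im=cams.snapshot('wrist');c=cams.camera_params('wrist')
for lift,col in((0,(255,0,0)),(.011,(0,255,0))):
    for a in (-.314,):
        f=PHI+a;e=np.array([np.cos(f),np.sin(f)]);l=np.array([-e[1],e[0]])
        P=[np.append(PIV+r_*e+w*l,z+lift) for r_,z in((.179,.115),(.150,.074)) for w in(-.022,0,.022)]
        for u in proj(c,np.array(P)): cv2.circle(im,tuple(int(i) for i in u.round()),1,col,-1)
cv2.imwrite('pics/w5.png',cv2.resize(im[100:300,170:470],None,fx=2.6,fy=2.6)[:,:,::-1])
E
```

```text
18.4 [ 0.5568 -0.0547  0.1566] F [1.3 0.1 0.5] tool ang -0.292 r 0.1153 [-0.09  0.77 -0.07  2.49  2.74  0.83 -1.57]
scene ring_top 0.65 r 0.175 ang -0.286 z 0.1136
scene probe_tip 0.8 r 0.234 ang -0.295 z 0.0307
scene probe_tip 0.66 r 0.239 ang 0.333 z 0.0292
top ring_top 0.75 r 0.182 ang -0.297 z 0.1161
top probe_tip 0.63 r 0.234 ang -0.309 z 0.0287
```

View pics/w5.png

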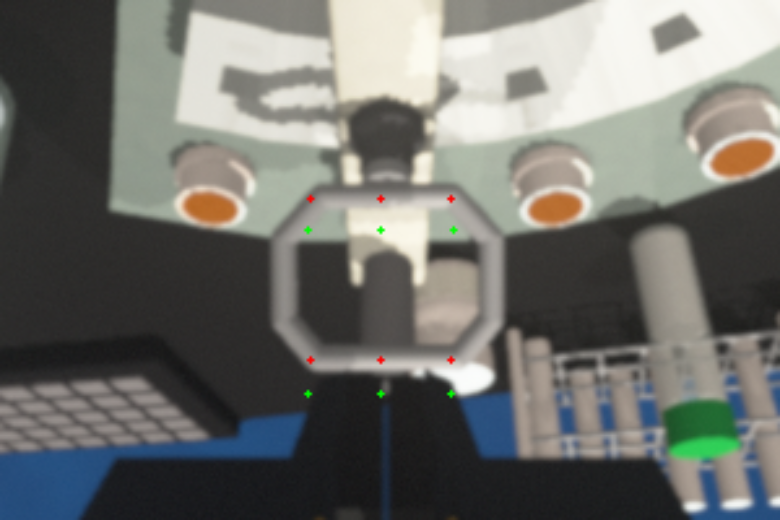

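The picture shows the ring bars on the red dots (pin home) and not the green ones (pin on the arc). Its angle matches -0.314 within the play, and the finger is clear. Handing in.

```bash
python3 -c "
from plant import r
print(r.finish_job())"
```

```text
the job is handed in; nothing more can be done
None
```

The swing arm is indexed one hole to the right, towards the larger clear beaker; the last camera check showed the pin fully home and the finger clear of the ring, and I handed the job in at about 18.5 s (no verdict was returned).

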